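# Feel for the worn swivel bearing and reject it

## Task

One of the three swivel bearing heads in the rack is worn: rock the peg of each arm gently to the left and then to the right, never pressing it harder than about 8 N, to feel which arm has far more play than the others. Rock the worn one's arm all the way to both of its stops, leave it over at its right-hand stop so that the fault shows, and stand that head gently and upright on the middle of the white tile with its arm still over to the right. Leave the two sound heads seated in their pockets and do not disturb the jar, the tape or the pen.

Things in the scene. Friction and masses are not known exactly. Their poses are not given: they have to be found in the camera images.
- rack: Fixed plywood rack, 90 x 320 x 20 mm, with three square pockets (51 mm wide, 14 mm deep, 110 mm apart along its y axis). Origin: centre of the underside; +y to the left as the robot sees it, -x toward the robot. Its position and yaw vary.
- tile: White glazed tile with dry paint marks, 80 x 106 mm, 6 mm thick, lying fixed on the table to the left of the rack: the place for the reject. Origin: centre of the underside.
- jar: Bystander: round jar of blue pigment, 59 mm across, 111 mm tall. Origin: centre of the underside.
- tape: Bystander: roll of masking tape lying flat, 100 mm across, 25 mm tall. Origin: centre of the underside.
- pen: Bystander: marker pen lying on the table, 135 mm long, 17 mm thick. Origin: centre of the underside.
- slot_left (a point): Centre of the floor of the rack's left pocket, 6 mm above the table: where the left head's origin stands.
- slot_middle (a point): Centre of the floor of the rack's middle pocket, 6 mm above the table: where the middle head's origin stands.
- slot_right (a point): Centre of the floor of the rack's right pocket, 6 mm above the table: where the right head's origin stands.
- head_1: Swivel bearing head (0.4-0.6 kg) in the left pocket: closed aluminium housing 50 x 50 mm, 48 mm tall, with a steel swivel arm on its top (hub to 60 mm). Origin: centre of the underside; -x toward the robot. Grip the housing by its plain +y and -y sides. All three look the same; any may be the worn one. It can shift or twist in its pocket by under 2 mm at the peg.
- peg_1: Upright round steel peg, 10 mm thick, 29 mm tall, on the end of the left head's arm, 62 mm from the head's centre along its -x. Origin: centre of the peg's foot, 57 mm above the underside of the head (63 mm above the table when in the rack). Space for a finger is free on either side of it.
- swivel_1 (a joint): Angle, rad, of the left arm about its vertical pivot, 50 mm from the peg: 0 straight, positive = peg to the right (head's -y), negative = left. A hidden bush stops it both ways: in two heads at about 0.07 rad from straight (3 to 4 mm at the peg), in the worn one at about 0.22 rad (11 mm). It turns with about 0.4 N at the peg and stays where it is left.
- head_2: Swivel bearing head (0.4-0.6 kg) in the middle pocket: closed aluminium housing 50 x 50 mm, 48 mm tall, with a steel swivel arm on its top (hub to 60 mm). Origin: centre of the underside; -x toward the robot. Grip the housing by its plain +y and -y sides. All three look the same; any may be the worn one. It can shift or twist in its pocket by under 2 mm at the peg.
- peg_2: Upright round steel peg, 10 mm thick, 29 mm tall, on the end of the middle head's arm, 62 mm from the head's centre along its -x. Origin: centre of the peg's foot, 57 mm above the underside of the head (63 mm above the table when in the rack). Space for a finger is free on either side of it.
- swivel_2 (a joint): Angle, rad, of the middle arm about its vertical pivot, 50 mm from the peg: 0 straight, positive = peg to the right (head's -y), negative = left. A hidden bush stops it both ways: in two heads at about 0.07 rad from straight (3 to 4 mm at the peg), in the worn one at about 0.22 rad (11 mm). It turns with about 0.4 N at the peg and stays where it is left.
- head_3: Swivel bearing head (0.4-0.6 kg) in the right pocket: closed aluminium housing 50 x 50 mm, 48 mm tall, with a steel swivel arm on its top (hub to 60 mm). Origin: centre of the underside; -x toward the robot. Grip the housing by its plain +y and -y sides. All three look the same; any may be the worn one. It can shift or twist in its pocket by under 2 mm at the peg.
- peg_3: Upright round steel peg, 10 mm thick, 29 mm tall, on the end of the right head's arm, 62 mm from the head's centre along its -x. Origin: centre of the peg's foot, 57 mm above the underside of the head (63 mm above the table when in the rack). Space for a finger is free on either side of it.
- swivel_3 (a joint): Angle, rad, of the right arm about its vertical pivot, 50 mm from the peg: 0 straight, positive = peg to the right (head's -y), negative = left. A hidden bush stops it both ways: in two heads at about 0.07 rad from straight (3 to 4 mm at the peg), in the worn one at about 0.22 rad (11 mm). It turns with about 0.4 N at the peg and stays where it is left.
There are look-alikes about, which are no part of the job. What is shaped like the head_1 but yellow is not meant.

How it is judged:
On the way, in this order (a step that is already met when the one before it is completed fails the run):
1. the worn head's arm has been rocked to its left stop (past 0.16 rad, which a sound one cannot reach) (value of joint any of swivel_1, swivel_2, swivel_3 below -0.16 rad), for 0.05 s.
2. the worn head's arm has been rocked back to its right stop (past 0.16 rad) (value of joint any of swivel_1, swivel_2, swivel_3 above 0.16 rad), for 0.1 s.
At the end, for the whole second after the job is handed in: The worn head stands upright and at rest on the tile, its centre within 25 mm of the tile's centre, with its arm still over to the right (more than 0.16 rad); the other two heads are still seated in their own pockets (within 6 mm) (((value of joint swivel_1 above 0.16 rad and horizontal distance between head_1 and tile below 0.025 m and height (world z) of head_1 between 0.003 and 0.01 m and angle between each of head_1, head_2, head_3's own z axis and vertical below 0.08 rad and linear speed of head_1 below 0.02 m/s and horizontal distance between head_2 and slot_middle below 0.006 m and height (world z) of each of head_2, head_3 below 0.01 m and horizontal distance between head_3 and slot_right below 0.006 m) or (value of joint swivel_2 above 0.16 rad and horizontal distance between head_2 and tile below 0.025 m and height (world z) of head_2 between 0.003 and 0.01 m and angle between each of head_2, head_1, head_3's own z axis and vertical below 0.08 rad and linear speed of head_2 below 0.02 m/s and horizontal distance between head_1 and slot_left below 0.006 m and height (world z) of each of head_1, head_3 below 0.01 m and horizontal distance between head_3 and slot_right below 0.006 m) or (value of joint swivel_3 above 0.16 rad and horizontal distance between head_3 and tile below 0.025 m and height (world z) of head_3 between 0.003 and 0.01 m and angle between each of head_3, head_1, head_2's own z axis and vertical below 0.08 rad and linear speed of head_3 below 0.02 m/s and horizontal distance between head_1 and slot_left below 0.006 m and height (world z) of each of head_1, head_2 below 0.01 m and horizontal distance between head_2 and slot_middle below 0.006 m))); the robot touches nothing.
It fails at once if a peg is pressed with more than 10 N (contact force between anything else and peg_1 above 10 N or contact force between anything else and peg_2 above 10 N or contact force between anything else and peg_3 above 10 N).
It fails at once if a head is set down hard (over 40 N on the tile) (contact force between any of head_1, head_2, head_3 and tile above 40 N).
It fails at once if a head is tipped over (angle between any of head_1, head_2, head_3's own z axis and vertical above 0.5 rad).
It fails at once if the jar, the tape or the pen is disturbed (moved over 25 mm) (distance of any of jar, tape, pen from where it was at the start of the episode above 0.025 m).
It also fails if it takes over 72 s, if anything falls off the work surface, if the arm or the gripper's body presses on something with over 40 N, if the wrist force passes 120 N, or if a joint passes its speed limit or range.

## Robot

A 6-joint arm with a two-finger parallel gripper is mounted at the origin on the work surface; the furniture and walls round the work are solid. World frame = base frame: x ahead of the robot, y to its left, z up, the work surface at z = 0. Lengths are in m, angles in rad, forces in N, time in s.
With the tool pointing down it reaches from about 0.35 to 0.775 m from the base axis. Payload 5.5 kg.
Tool frame: the origin (TCP) lies at the very end of the fingers, on their centre line; the grasp point (between the pads) lies 19 mm behind it; z points along the fingers, y is the line along which they close (so a half turn about z gives the same grasp; the last joint's range is limited). The gripper opens to 85 mm and grips with 20 to 120 N. Pads are 22 mm wide; open, the fingers measure 114 mm over their backs; the gripper's body (76 mm by 85 mm) begins 54 mm behind the grasp point. The pads swing forward as they close: fully open they stand 13 mm farther back than shut.
Start: joints at [-1.435, 0.313, 0.046, 1.304, 0, 1.431], TCP at [0.157, -0.553, 0.231] pointing down, gripper open.
Joint ranges: [-2.76, 2.76], [-0.86, 1.69], [-1.03, 1.26], [-2.2, 2.34], [-1.47, 1.5], [-3.14, 3.14]. Speed limits (rad/s): [2.57, 2.57, 3.14, 3.14, 3.14, 3.14].

## Interface

Orientations are given as a unit quaternion [w, x, y, z].
In Python, from workcell import env, cams, ticket, spotter gives the robot as it stands.
- The arm moves only by the tool jog_arm, never from a script. Its argument "increments" is a list that holds one entry, the list of rows, each a list of 7 numbers: the shift along the tool's x, y, z in units of 0.25 m (1.0 is 0.25 m), then the turn, a rotation vector about the tool's x, y, z in units of 180 degrees (1.0 is 180 degrees), then the closure in counts, from 0 (fully open) to 255 (shut). A call has 1 to 20 rows; each row shifts and turns the commanded pose from where the row before left it, along the tool's axes as they then stand; what a row does not reach is not made up. A row lasts 1/10 s, in which the tool goes at most 50 mm and 8.59 degrees, less where a joint would pass 70% of its speed; a pose out of reach is approached as far as the arm can. A call with a number of a shift or a turn outside -1 to 1 is refused whole. A call with a gripper value outside its range is refused whole. The fingers move at their own pace and stop on an object; "force" is the grip in N (left out, the last holds). Time passes only in rows, so rows that do not move let the fingers close. It gives the time, the measured TCP pose, the force, the opening and the grip force at its end, in the units of the state.
- env.get_state(): the state, without advancing time (a new reading comes with each control period).
- cams.read_camera(name): name is "scene" or "top" or "wrist"; returns a dict with "pixels" (420x560x3 uint8, red, green, blue), "fx", "fy", "cx", "cy" (pixels), "xyz" and "attitude" of the camera in the world; the wrist camera has in their place "mount" (4x4, takes a point from camera to tool coordinates, whose origin is the TCP and whose axes are the flange's). Camera axes: x right, y down, z forward; pixel columns grow to the right and rows downward; lengths in m; the calibration is good to about 2 mm. A picture is of the moment at which its call begins: read the wrist's pose just before it. There is no depth.
- ticket.hand_in(): hands the job in; it is judged then, once.
Trained networks look in the newest picture that a camera, given by its name, has taken for a name from the list of things; names that differ only in an ending like _2 or _b are one class to them, and where a whole thing is asked for, a point or a joint stands for the part that bears it (a point fixed in the world has none). Each returns a list of dicts, best first, with "conf" (0 to 1); they miss things now and then, are a little off and sometimes report something else, mostly with a low value. They report only what shows in the picture. A call takes as long as a camera call. They do not tell look-alikes from the thing itself.
- spotter.find_in(target, camera): "uv" ([column, row] in pixels, amid what is visible of it).
- spotter.cut_out(target, camera): "region" (420x560 bool, what is visible of it) and "uv" ([column, row] in pixels, amid what is visible of it).
- spotter.landmark_of(target, camera): "uv" ([column, row] in pixels: a listed point, or the origin of a listed thing).
The state is a dict: "clock": time; "joint_pos": joint angles; "qvel": joint speeds; "tau": joint torques, N m; "tcp_pos": TCP position; "orientation": TCP orientation; "wrist_force": force on the tool from outside, world axes, zero at the start; "ft_torque": the same for the moment, N m; "finger_gap": finger opening in m; "grip_force": force on a finger pad.
Only numpy, scipy, OpenCV 4.12 (cv2) and the standard library are available. Lean on these libraries where they do the work, as an engineer would, in place of code of your own. Each camera call takes 0.05 s, during which the arm holds its last target. There are 200 camera calls.

## Working session

There is one attempt and no reset: what is moved stays moved. The work goes in short steps, Python scripts to look and compute and a tool call to move; the robot and the scene stay as the last step left them, time stands still between calls to the robot, and variables do not carry over. Pictures are saved under pics/ and viewed, at most 10 in all, crops included, and the job is handed in when it is done.

Besides the shell and the picture viewer there is one more tool, called after ">>>" as a command line: name --argument value ..., lists and objects as JSON in quotes. jog_arm: Moves the arm, as the interface text tells. Shifts and turns lie within -1 to 1; 1 stands for 0.25 m of shift or 180 degrees of turn. Its arguments: {"type":"object","properties":{"increments":{"type":"array"},"force":{"type":"number"}},"required":["increments"]}

```bash
mkdir -p pics
cat > h.py <<'E'
import numpy as np, cv2
from scipy.spatial.transform import Rotation as R
from workcell import env, cams, ticket, spotter
def q2R(q): return R.from_quat([q[1],q[2],q[3],q[0]]).as_matrix()
def cam(name):
    s=env.get_state(); c=cams.read_camera(name)
    K=(c['fx'],c['fy'],c['cx'],c['cy'])
    if name=='wrist':
        T=np.eye(4);T[:3,:3]=q2R(s['orientation']);T[:3,3]=s['tcp_pos'];M=T@np.array(c['mount']);Rc,p=M[:3,:3],M[:3,3]
    else:
        a=np.array(c['attitude']);Rc=q2R(a) if a.size==4 else a.reshape(3,3);p=np.array(c['xyz'])
    return c['pixels'],K,Rc,p
def px(uv,z,K,Rc,p):
    d=Rc@np.array([(uv[0]-K[2])/K[0],(uv[1]-K[3])/K[1],1]);return p+d*(z-p[2])/d[2]
def proj(P,K,Rc,p):
    v=Rc.T@(np.array(P)-p);return np.array([K[0]*v[0]/v[2]+K[2],K[1]*v[1]/v[2]+K[3]])
def save(im,n): cv2.imwrite('pics/'+n,im[:,:,::-1])
E
python3 - <<'E'
from h import *
np.set_printoptions(precision=3,suppress=True)
s=env.get_state();print(s['tcp_pos'],s['orientation'],s['wrist_force'])
for n in ['top','scene']:
    im,K,Rc,p=cam(n);save(im,n+'0.png');print(n,p)
    for t,z in [('rack',.02),('tile',.006),('head_1',.0),('peg_1',.063),('slot_left',.006),('slot_middle',.006),('slot_right',.006),('jar',0),('tape',0),('pen',0)]:
        for d in spotter.landmark_of(t,n)[:5]: print(t,round(d['conf'],2),np.array(d['uv']),px(d['uv'],z,K,Rc,p)[:2])
E
```

```text
[ 0.157 -0.553  0.23 ] [-0.001  0.991  0.137  0.   ] [-0.017  0.334 -0.25 ]
top [0.29  0.141 1.345]
rack 0.77 [314.5 210.4] [0.538 0.054]
tile 0.97 [210.2 223.8] [0.509 0.369]
head_1 0.88 [153.3 196.7] [0.6   0.547]
head_1 0.74 [418.1 237.8] [ 0.449 -0.253]
head_1 0.67 [347.3 222.9] [ 0.5   -0.045]
head_1 0.66 [314.2 213. ] [0.534 0.054]
head_1 0.57 [278.  203.8] [0.566 0.163]
peg_1 0.59 [409.3 217. ] [ 0.502 -0.214]
peg_1 0.45 [128. 179.] [0.642 0.605]
slot_left 0.68 [277.2 205.4] [0.559 0.165]
slot_middle 0.57 [310.7 213.7] [0.531 0.065]
slot_right 0.57 [347.7 223.1] [ 0.499 -0.045]
jar 0.62 [278.5 164.1] [0.691 0.158]
tape 0.87 [209.5 163.4] [0.701 0.373]
pen 0.71 [281.8 261.1] [0.391 0.156]
scene [-0.363  0.999  0.898]
rack 0.83 [311.4 218.5] [0.53  0.066]
tile 0.7 [246.3 263.4] [0.511 0.367]
head_1 0.8 [312.3 218.3] [0.549 0.042]
head_1 0.8 [176.8 275.9] [0.614 0.548]
head_1 0.67 [386.5 196.6] [ 0.458 -0.263]
head_1 0.61 [284.9 230.8] [0.561 0.162]
head_1 0.6 [337.5 213.3] [ 0.509 -0.045]
peg_1 0.72 [337.8 210.6] [0.458 0.015]
peg_1 0.59 [349.9 203.2] [ 0.46  -0.049]
peg_1 0.58 [322.4 215.9] [0.472 0.075]
peg_1 0.54 [285.3 226.8] [0.511 0.205]
peg_1 0.45 [152.3 263.2] [0.641 0.601]
slot_left 0.63 [283.3 229.3] [0.564 0.166]
slot_middle 0.74 [312.8 218.3] [0.542 0.047]
slot_middle 0.54 [313.4 219.5] [0.535 0.051]
slot_right 0.55 [339.2 210.4] [ 0.512 -0.057]
jar 0.68 [264.3 211.7] [0.697 0.136]
tape 0.78 [211.4 237.9] [0.699 0.364]
tape 0.26 [290.3 226.6] [0.566 0.132]
```

Run:
```python
import cv2
a=cv2.imread('pics/top0.png')[140:300,120:440];cv2.imwrite('pics/t0c.png',cv2.resize(a,(800,400),interpolation=2))
```

```text
(no output)
```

View pics/t0c.png

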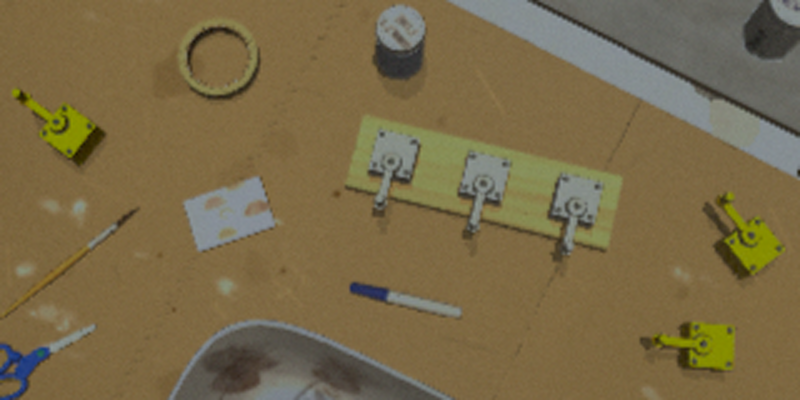

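View pics/scene0.png

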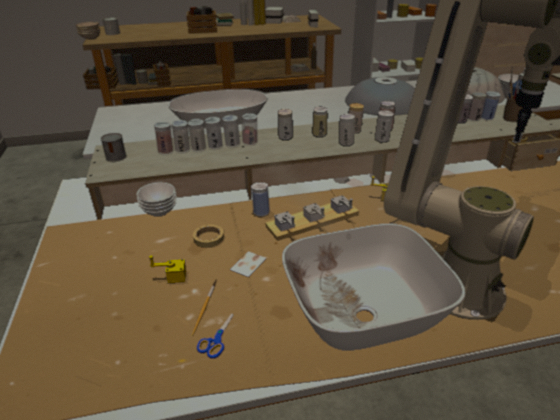

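The top crop shows three grey heads in the rack, with pegs at about (380,208), (472,230) and (566,252) toward the robot. The tile is at (230,213), and the yellow look-alikes sit outside the rack. The scene view shows a basin on the near side. I'll move over the rack for a close look.

>>> jog_arm --increments '[[[0.13,-0.136,-0.005,0,0,0,120],[0.13,-0.136,-0.005,0,0,0,120],[0.13,-0.136,-0.005,0,0,0,120],[0.13,-0.136,-0.005,0,0,0,120],[0.13,-0.136,-0.005,0,0,0,120],[0.13,-0.136,-0.005,0,0,0,120],[0.13,-0.136,-0.005,0,0,0,120],[0.13,-0.136,-0.005,0,0,0,120],[0.13,-0.136,-0.005,0,0,0,120],[0.13,-0.136,-0.005,0,0,0,120],[0.13,-0.136,-0.005,0,0,0,120],[0.13,-0.136,-0.005,0,0,0,120],[0.13,-0.136,-0.005,0,0,0,120],[0.13,-0.136,-0.005,0,0,0,120],[0.13,-0.136,-0.005,0,0,0,120],[0,0,0,0,0,0.0464,120],[0,0,0,0,0,0.0464,120],[0,0,0,0,0,0.0464,120],[0,0,0,0,0,0.0464,120],[0,0,0,0,0,0,120]]]' --force 20

```text
clock: 3.1
tcp_pos: [0.4744, -0.0055, 0.25]
orientation: [-0.029, 0.994, -0.108, 0.0]
wrist_force: [0.2, 0.0, 0.6]
finger_gap: 0.0455
grip_force: 0.0
```

Run:
```python
from h import *
np.set_printoptions(precision=4,suppress=True)
s=env.get_state();print(s['clock'],s['tcp_pos'],s['orientation'],s['wrist_force'],s['finger_gap'])
im,K,Rc,p=cam('wrist');save(im,'w1.png');print(p,K)
for t,z in [('rack',0),('head_1',.006),('peg_1',.063),('slot_left',.006),('slot_middle',.006),('slot_right',.006)]:
    for d in spotter.landmark_of(t,'wrist')[:4]: print(t,round(d['conf'],2),np.array(d['uv']),px(d['uv'],z,K,Rc,p)[:2])
for d in spotter.cut_out('peg_1','wrist')[:4]: print('cut',d['conf'],np.array(d['uv']),d['region'].sum())
```

```text
3.1 [ 0.4744 -0.0055  0.25  ] [-0.0286  0.9937 -0.1082  0.0002] [0.2155 0.0409 0.5993] 0.045489609184662036
[ 0.5438 -0.0299  0.3931] (305.60803863717445, 305.60803863717445, 277.3736879174877, 208.00710182537475)
head_1 0.9 [490.1 162.4] [ 0.4388 -0.25  ]
head_1 0.75 [317.8 144.3] [ 0.5041 -0.0497]
head_1 0.72 [227.2 139.6] [0.5336 0.0597]
head_1 0.67 [443.7 249.8] [ 0.3324 -0.1887]
peg_1 0.62 [479.8 122.3] [ 0.4973 -0.2089]
peg_1 0.6 [318.2 203.2] [ 0.4463 -0.0357]
peg_1 0.53 [218.  198.8] [0.4739 0.074 ]
peg_1 0.53 [412.  272.5] [ 0.3411 -0.128 ]
slot_left 0.2 [118.2  20.1] [0.69  0.148]
slot_right 0.5 [230.  139.7] [0.5327 0.0562]
cut 0.83 [493.1 121.1] 238
cut 0.72 [115.7 197.6] 187
cut 0.64 [416.  279.7] 176
cut 0.6 [317.3 211.7] 105
```

View pics/w1.png

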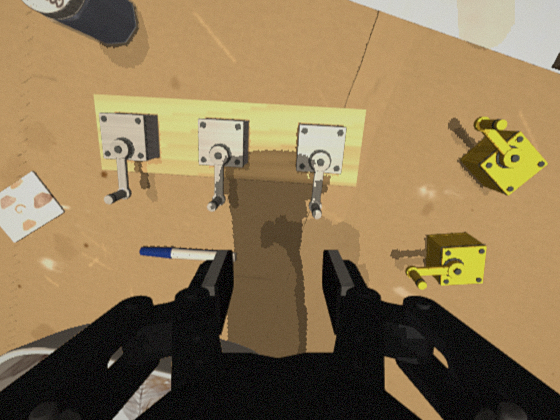

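The wrist picture shows the three heads at about (125,140), (222,145) and (322,150). Their pegs lean down toward (115,197), (213,205) and (317,212). The left housing's side is lit differently. Next I'll measure pose from the edges.

```bash
cat >> h.py <<'E'
def goto(pos,yawdeg):
    "tool-frame shift (units) and rotvec (units) from measured pose to TCP pos, tool down, tool x at yawdeg"
    s=env.get_state();R0=q2R(s['orientation']);a=np.radians(yawdeg);c,n=np.cos(a),np.sin(a)
    Rt=np.array([[c,n,0],[n,-c,0],[0,0,-1]])
    d=R0.T@(np.array(pos)-s['tcp_pos']);r=R.from_matrix(R0.T@Rt).as_rotvec()
    dt=Rt.T@(np.array(pos)-s['tcp_pos'])
    print('shift units (cur frame)',np.round(d/.25,4),'(target frame)',np.round(dt/.25,4),'turn units',np.round(r/np.pi,4),'rows',np.linalg.norm(d)/.05,np.degrees(np.linalg.norm(r))/8.59)
E
python3 - <<'E'
from h import *
np.set_printoptions(precision=4,suppress=True)
im,K,Rc,p=cam('wrist')
hsv=cv2.cvtColor(im,cv2.COLOR_RGB2HSV)
def q(pts,z): return np.array([px(u,z,K,Rc,p)[:2] for u in pts])
c=q([(95,95),(365,110),(361,186),(101,167)],.02);print(c,c.mean(0))
for a,b in [(1,0),(2,3)]:
    v=c[b]-c[a];print('yaw',-np.degrees(np.arctan2(v[0],v[1])),np.linalg.norm(v))
g=cv2.resize(im[85:225,85:365],(800,400),interpolation=cv2.INTER_CUBIC);save(g,'w1c.png')
goto([.472,.078,.20],-16)
E
```

```text
[[ 0.6164  0.204 ]
 [ 0.5338 -0.1033]
 [ 0.4462 -0.0873]
 [ 0.5338  0.2291]] [0.5326 0.0606]
yaw -15.040850854667015 0.3182002483444706
yaw -15.487160822081329 0.328361690659656
shift units (cur frame) [-0.0758 -0.2955  0.2182] (target frame) [-0.0986 -0.3014  0.2003] turn units [-0.0184  0.0024  0.0226] rows 1.8753614049648921 0.6122179266792223
```

View pics/w1c.png

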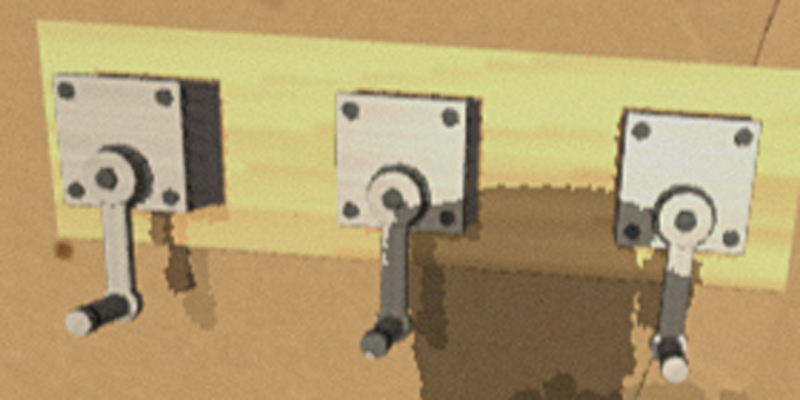

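Each arm looks roughly straight in the crop: pegs at (75,320), (375,345) and (675,365), hubs at (107,178), (393,198) and (685,220). I'll go above the middle peg with the fingers straddling it.

>>> jog_arm --increments '[[[0,0,0,-0.0184,0.0024,0.02,165],[-0.0147,-0.052,0.087,0,0,0,165],[-0.0147,-0.052,0.087,0,0,0,165],[-0.0147,-0.052,0.087,0,0,0,165],[-0.0147,-0.052,0.087,0,0,0,165],[-0.0147,-0.052,0.087,0,0,0,165],[-0.0147,-0.052,0.087,0,0,0,165],[0,0,0,0,0,0,165]]]'

```text
clock: 4.35
tcp_pos: [0.4529, 0.0155, 0.1199]
orientation: [-0.028, 0.996, -0.09, -0.0]
wrist_force: [0.0, 1.2, -0.6]
finger_gap: 0.0298
grip_force: 0.0
```

Run:
```python
from h import *
np.set_printoptions(precision=4,suppress=True)
goto([.474,.0756,.12],-15.5)
im,K,Rc,p=cam('wrist');print(p)
for t,z in [('peg_1',.063),('head_1',.006)]:
    for d in spotter.landmark_of(t,'wrist')[:4]: print(t,round(d['conf'],2),np.array(d['uv']),px(d['uv'],z,K,Rc,p)[:2])
for d in spotter.cut_out('peg_1','wrist')[:4]: print('cut',d['conf'],np.array(d['uv']),d['region'].sum())
s=env.get_state();T=q2R(s['orientation'])
u=[proj(np.array(s['tcp_pos'])+T@np.array([0,0,z]),K,Rc,p) for z in (-.04,0,.03,.057)];print('axis',u)
for q in u: cv2.drawMarker(im,tuple(int(v) for v in q),(255,0,0),0,8)
save(im,'w2.png')
```

```text
shift units (cur frame) [ 0.0397 -0.2514  0.0137] (target frame) [ 0.0169 -0.2543 -0.0002] turn units [-0.0178  0.0027  0.0287] rows 1.2741917648730638 0.7091556082970282
[ 0.5232 -0.0062  0.263 ]
peg_1 0.86 [493.8 333.4] [ 0.3427 -0.1263]
peg_1 0.82 [351.8 227.5] [ 0.4432 -0.0323]
peg_1 0.78 [ 40.5 195.1] [0.5021 0.1801]
peg_1 0.57 [194.9 211.1] [0.4725 0.0732]
head_1 0.89 [353.8 133. ] [ 0.5011 -0.0503]
head_1 0.59 [ 87.7 104.2] [0.5625 0.1609]
cut 0.86 [509.1 347.7] 663
cut 0.78 [ 21.4 197.1] 688
cut 0.7 [182.1 218.7] 440
cut 0.57 [354.5 237.2] 443
axis [array([277.2442, 306.4955]), array([277.3437, 258.7149]), array([277.3909, 236.0295]), array([277.4223, 220.9569])]
```

View pics/w2.png

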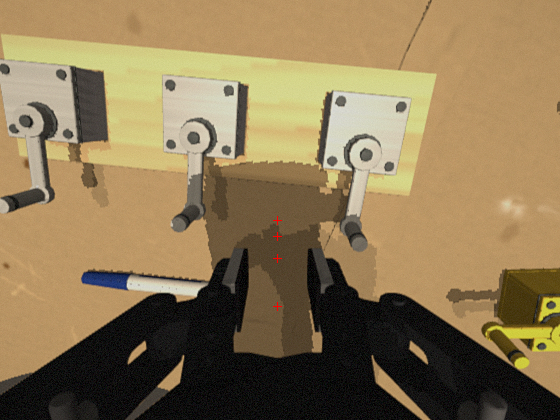

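The picture shows the fingers still between the middle and right pegs, at (185,220) and (355,235), so the last sideways shift fell short. I'll check the joints.

Run:
```python
from h import *
np.set_printoptions(precision=4,suppress=True)
s=env.get_state()
for k in ['clock','joint_pos','qvel','tcp_pos','orientation','wrist_force']: print(k,np.array(s[k]))
```

```text
clock 4.55
joint_pos [-0.1828  0.1449 -0.4472  0.9768  0.0558  3.1406]
qvel [-0.0046 -0.0046  0.0037 -0.0029  0.0005 -0.001 ]
tcp_pos [0.4567 0.014  0.1236]
orientation [-0.0277  0.9955 -0.0907  0.0035]
wrist_force [0.7737 0.1768 0.6187]
```

>>> jog_arm --increments '[[[0,-0.06,0,0,0,0,165],[0,-0.06,0,0,0,0,165],[0,0,0,0,0,0,165]]]'

```text
clock: 4.85
tcp_pos: [0.4587, 0.0277, 0.1249]
orientation: [-0.035, 0.996, -0.08, 0.003]
wrist_force: [0.0, 0.8, -0.1]
finger_gap: 0.0299
grip_force: 0.0
```

Run:
```python
from h import *
np.set_printoptions(precision=4,suppress=True)
s=env.get_state()
for k in ['clock','joint_pos','qvel','tcp_pos','orientation','wrist_force']: print(k,np.array(s[k]))
goto([.474,.0756,.12],-15.5)
```

```text
clock 4.85
joint_pos [-0.161   0.1479 -0.4409  0.9809  0.0697  3.1406]
qvel [-0.0066  0.0029 -0.0089 -0.004  -0.0138 -0.0003]
tcp_pos [0.4587 0.0277 0.1249]
orientation [-0.0347  0.9962 -0.0798  0.0033]
wrist_force [ 0.0437  0.7801 -0.1365]
shift units (cur frame) [ 0.03   -0.197   0.0333] (target frame) [ 0.0079 -0.2009  0.0195] turn units [-0.0222  0.0009  0.0352] rows 1.0101101539339192 0.8716292274314001
```

Joint 6 is at its limit, so I'll use the half-turned grasp.

>>> jog_arm --increments '[[[0,0,-0.04,0,0,-0.0475,165],[0,0,-0.04,0,0,-0.0475,165],[0,0,0,0,0,-0.0475,165],[0,0,0,0,0,-0.0475,165],[0,0,0,0,0,-0.0475,165],[0,0,0,0,0,-0.0475,165],[0,0,0,0,0,-0.0475,165],[0,0,0,0,0,-0.0475,165],[0,0,0,0,0,-0.0475,165],[0,0,0,0,0,-0.0475,165],[0,0,0,0,0,-0.0475,165],[0,0,0,0,0,-0.0475,165],[0,0,0,0,0,-0.0475,165],[0,0,0,0,0,-0.0475,165],[0,0,0,0,0,-0.0475,165],[0,0,0,0,0,-0.0475,165],[0,0,0,0,0,-0.0475,165],[0,0,0,0,0,-0.0475,165],[0,0,0,0,0,-0.0475,165],[0,0,0,0,0,0,165]]]'

```text
clock: 6.85
tcp_pos: [0.4579, 0.0259, 0.1443]
orientation: [-0.002, 0.231, 0.972, 0.034]
wrist_force: [-0.1, 0.1, -0.4]
finger_gap: 0.0302
grip_force: 0.0
```

Run:
```python
from h import *
np.set_printoptions(precision=4,suppress=True)
s=env.get_state()
for k in ['clock','joint_pos','tcp_pos','orientation','wrist_force']: print(k,np.array(s[k]))
goto([.474,.0756,.12],164.5)
```

```text
clock 6.85
joint_pos [-0.165   0.1311 -0.4092  1.0308  0.0692  0.3018]
tcp_pos [0.4579 0.0259 0.1443]
orientation [-0.0025  0.2312  0.9723  0.0345]
wrist_force [-0.1309  0.075  -0.4133]
shift units (cur frame) [0.0299 0.1997 0.1114] (target frame) [-0.0089  0.2089  0.0973] turn units [ 0.0216 -0.0045 -0.0625] rows 1.153103446868568 1.3883165107449136
```

>>> jog_arm --increments '[[[0,0,0,0.011,-0.002,-0.031,165],[0,0,0,0.011,-0.002,-0.031,165],[-0.003,0.07,0.0325,0,0,0,165],[-0.003,0.07,0.0325,0,0,0,165],[-0.003,0.07,0.0325,0,0,0,165],[0,0,0,0,0,0,165]]]'

```text
clock: 7.45
tcp_pos: [0.4738, 0.0772, 0.1188]
orientation: [-0.002, 0.136, 0.991, -0.0]
wrist_force: [-0.4, 0.6, -0.1]
finger_gap: 0.03
grip_force: 0.0
```

Run:
```python
from h import *
np.set_printoptions(precision=4,suppress=True)
goto([.474,.0756,.12],164.5)
im,K,Rc,p=cam('wrist');print(p)
for t,z in [('peg_1',.063),('head_1',.006),('rack',0)]:
    for d in spotter.landmark_of(t,'wrist')[:4]: print(t,round(d['conf'],2),np.array(d['uv']),px(d['uv'],z,K,Rc,p)[:2])
s=env.get_state();T=q2R(s['orientation'])
print(s['tcp_pos'],s['orientation'])
u=[proj(np.array(s['tcp_pos'])+T@np.array([0,0,z]),K,Rc,p) for z in (-.04,0,.03,.057)];print('axis',u)
for q in u: cv2.drawMarker(im,tuple(int(v) for v in q),(255,0,0),0,8)
save(im,'w3.png')
```

```text
shift units (cur frame) [-0.0023 -0.0058 -0.0046] (target frame) [-0.0023 -0.0058 -0.0046] turn units [-0.0003 -0.0011 -0.001 ] rows 0.039107625544708605 0.031689130201086324
[0.4043 0.0961 0.2628]
peg_1 0.92 [115.3 229.1] [ 0.4448 -0.0325]
peg_1 0.91 [434.6 226.2] [0.5026 0.1815]
peg_1 0.84 [275.6 229.3] [0.475  0.0748]
head_1 0.94 [274.  269.3] [0.5329 0.0565]
head_1 0.79 [396.5 268.9] [0.5632 0.1663]
head_1 0.64 [155.  271.8] [ 0.5054 -0.0511]
[0.474  0.0754 0.12  ] [-0.001   0.1366  0.9906 -0.0005]
axis [array([274.9139, 313.3713]), array([275.459 , 265.7671]), array([275.7204, 242.9358]), array([275.895 , 227.6834])]
```

View pics/w3.png

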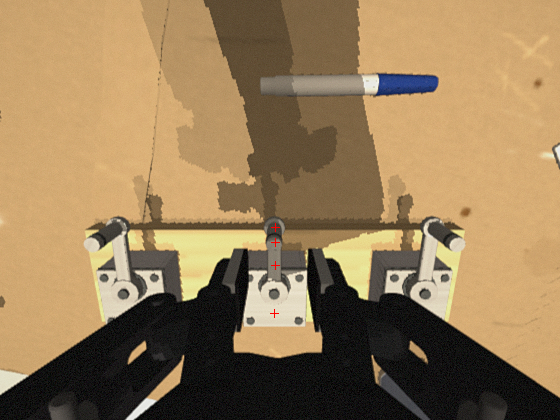

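The peg at (275,229) is centred between the fingers. I'll descend around it and move left until the finger is near contact.

>>> jog_arm --increments '[[[0,0,0.05,0,0,0,165],[0,0,0.05,0,0,0,165],[0,0,0.05,0,0,0,165],[0,0,0.054,0,0,0,165],[0,0,0,0,0,0,165],[0,0.012,0,0,0,0,165],[0,0.012,0,0,0,0,165],[0,0.008,0,0,0,0,165],[0,0.004,0,0,0,0,165],[0,0.004,0,0,0,0,165],[0,0.004,0,0,0,0,165],[0,0,0,0,0,0,165],[0,0,0,0,0,0,165]]]'

```text
clock: 8.95
tcp_pos: [0.4768, 0.0865, 0.0686]
orientation: [-0.001, 0.136, 0.991, -0.0]
wrist_force: [1.4, -0.6, 0.1]
finger_gap: 0.0301
grip_force: 0.0
```

>>> jog_arm --increments '[[[0,0.004,0,0,0,0,165],[0,0,0,0,0,0,165]]]'

```text
clock: 9.15
tcp_pos: [0.4769, 0.0873, 0.0686]
orientation: [-0.001, 0.136, 0.991, -0.0]
wrist_force: [0.2, 0.7, 0.1]
finger_gap: 0.03
grip_force: 0.2
```

>>> jog_arm --increments '[[[0,0.004,0,0,0,0,165],[0,0,0,0,0,0,165]]]'

```text
clock: 9.35
tcp_pos: [0.4772, 0.0883, 0.0686]
orientation: [-0.001, 0.136, 0.991, -0.001]
wrist_force: [-0.4, -1.0, 0.6]
finger_gap: 0.0301
grip_force: 0.4
```

>>> jog_arm --increments '[[[0,0.004,0,0,0,0,165],[0,0,0,0,0,0,165]]]'

```text
clock: 9.55
tcp_pos: [0.4774, 0.0891, 0.0687]
orientation: [-0.001, 0.136, 0.991, -0.001]
wrist_force: [-2.3, -2.0, 1.5]
finger_gap: 0.0301
grip_force: 1.2
```

>>> jog_arm --increments '[[[0,0.004,0,0,0,0,165],[0,0,0,0,0,0,165]]]'

```text
clock: 9.75
tcp_pos: [0.4777, 0.09, 0.0687]
orientation: [-0.001, 0.136, 0.991, -0.001]
wrist_force: [-2.9, -3.8, 2.5]
finger_gap: 0.0298
grip_force: 2.0
```

>>> jog_arm --increments '[[[0,0.004,0,0,0,0,165],[0,0,0,0,0,0,165]]]'

```text
clock: 9.95
tcp_pos: [0.478, 0.0909, 0.0687]
orientation: [-0.001, 0.136, 0.991, -0.001]
wrist_force: [-2.8, -4.8, 3.0]
finger_gap: 0.03
grip_force: 2.5
```

About 5.5 N at 6 mm of travel, so the middle head is stiff to the left, which looks sound. Checking right.

>>> jog_arm --increments '[[[0,-0.024,0,0,0,0,165],[0,-0.024,0,0,0,0,165],[0,-0.024,0,0,0,0,165],[0,-0.012,0,0,0,0,165],[0,-0.008,0,0,0,0,165],[0,-0.008,0,0,0,0,165],[0,-0.006,0,0,0,0,165],[0,-0.004,0,0,0,0,165],[0,0,0,0,0,0,165]]]'

```text
clock: 10.85
tcp_pos: [0.4708, 0.0647, 0.0687]
orientation: [-0.001, 0.136, 0.991, -0.0]
wrist_force: [0.3, -0.0, 0.0]
finger_gap: 0.0302
grip_force: 0.0
```

>>> jog_arm --increments '[[[0,-0.004,0,0,0,0,165],[0,-0.004,0,0,0,0,165],[0,0,0,0,0,0,165]]]'

```text
clock: 11.15
tcp_pos: [0.4702, 0.0628, 0.0687]
orientation: [-0.001, 0.136, 0.991, -0.0]
wrist_force: [0.8, 0.7, 1.0]
finger_gap: 0.03
grip_force: 0.2
```

>>> jog_arm --increments '[[[0,-0.004,0,0,0,0,165],[0,0,0,0,0,0,165]]]'

```text
clock: 11.35
tcp_pos: [0.4699, 0.0618, 0.0687]
orientation: [-0.001, 0.136, 0.991, -0.0]
wrist_force: [-0.5, 0.6, -0.8]
finger_gap: 0.0299
grip_force: 0.2
```

>>> jog_arm --increments '[[[0,-0.004,0,0,0,0,165],[0,0,0,0,0,0,165]]]'

```text
clock: 11.55
tcp_pos: [0.4697, 0.0609, 0.0687]
orientation: [-0.001, 0.136, 0.991, -0.0]
wrist_force: [-0.6, 1.2, -0.0]
finger_gap: 0.0299
grip_force: 0.4
```

>>> jog_arm --increments '[[[0,-0.004,0,0,0,0,165],[0,0,0,0,0,0,165]]]'

```text
clock: 11.75
tcp_pos: [0.4694, 0.0601, 0.0688]
orientation: [-0.001, 0.136, 0.991, -0.0]
wrist_force: [-0.7, 2.0, 0.7]
finger_gap: 0.0305
grip_force: 1.1
```

>>> jog_arm --increments '[[[0,-0.004,0,0,0,0,165],[0,0,0,0,0,0,165]]]'

```text
clock: 11.95
tcp_pos: [0.4692, 0.0592, 0.0688]
orientation: [-0.001, 0.136, 0.991, -0.0]
wrist_force: [-0.1, 3.5, 2.0]
finger_gap: 0.0301
grip_force: 1.7
```

The middle head is sound both ways, so on to the left head.

>>> jog_arm --increments '[[[0,0.04,0,0,0,0,165],[0,0,0,0,0,0,165],[0,0,-0.1,0,0,0,165],[0,0,-0.1,0,0,0,165],[0,0.117,0,0,0,0,165],[0,0.117,0,0,0,0,165],[0,0.117,0,0,0,0,165],[0,0.116,0,0,0,0,165],[0,0,0,0,0,0,165],[0,0,0,0,0,0,165]]]'

```text
clock: 12.95
tcp_pos: [0.5032, 0.1813, 0.1182]
orientation: [-0.001, 0.135, 0.991, -0.001]
wrist_force: [-0.1, -1.0, 0.9]
finger_gap: 0.03
grip_force: 0.0
```

Run:
```python
from h import *
np.set_printoptions(precision=4,suppress=True)
im,K,Rc,p=cam('wrist')
for d in spotter.landmark_of('peg_1','wrist')[:4]:
    P=px(d['uv'],.063,K,Rc,p);print(round(d['conf'],2),np.array(d['uv']),P[:2])
    if P[1]>.15: goto([P[0],P[1],.068],164.5)
for d in spotter.landmark_of('tile','wrist')[:2]: print('tile',d['conf'],px(d['uv'],0.0,K,Rc,p))
```

```text
0.81 [113.  226.3] [0.4721 0.071 ]
0.77 [276.9 223.7] [0.5005 0.1808]
shift units (cur frame) [ 0.0094 -0.0003  0.2012] (target frame) [ 0.0099 -0.0007  0.2011] turn units [-0.0007 -0.0009 -0.0007] rows 1.0068625737722954 0.027789235153893563
tile 0.94 [0.5026 0.3655 0.    ]
tile 0.17 [0.3939 0.1557 0.    ]
```

>>> jog_arm --increments '[[[0.006,0,0.05,0,0,0,165],[0,0,0.05,0,0,0,165],[0,0,0.05,0,0,0,165],[0,0,0.05,0,0,0,165],[0,0,0,0,0,0,165],[0,0.024,0,0,0,0,165],[0,0.012,0,0,0,0,165],[0,0.006,0,0,0,0,165],[0,0.006,0,0,0,0,165],[0,0.004,0,0,0,0,165],[0,0,0,0,0,0,165]]]'

```text
clock: 14.2
tcp_pos: [0.5055, 0.1942, 0.0688]
orientation: [-0.001, 0.136, 0.991, -0.0]
wrist_force: [-0.0, -0.3, 0.5]
finger_gap: 0.03
grip_force: 0.0
```

>>> jog_arm --increments '[[[0,0.004,0,0,0,0,165],[0,0,0,0,0,0,165]]]'

```text
clock: 14.4
tcp_pos: [0.5056, 0.195, 0.0686]
orientation: [-0.001, 0.136, 0.991, -0.0]
wrist_force: [-0.4, 0.2, 0.2]
finger_gap: 0.0301
grip_force: 0.0
```

>>> jog_arm --increments '[[[0,0.004,0,0,0,0,165],[0,0,0,0,0,0,165]]]'

```text
clock: 14.6
tcp_pos: [0.5059, 0.1959, 0.0686]
orientation: [-0.001, 0.136, 0.991, -0.0]
wrist_force: [0.5, 0.4, -0.6]
finger_gap: 0.0298
grip_force: 0.1
```

>>> jog_arm --increments '[[[0,0.004,0,0,0,0,165],[0,0,0,0,0,0,165]]]'

```text
clock: 14.8
tcp_pos: [0.5062, 0.1969, 0.0686]
orientation: [-0.001, 0.136, 0.991, -0.0]
wrist_force: [-0.1, -0.3, 0.4]
finger_gap: 0.0302
grip_force: 0.1
```

>>> jog_arm --increments '[[[0,0.004,0,0,0,0,165],[0,0,0,0,0,0,165]]]'

```text
clock: 15.0
tcp_pos: [0.5065, 0.1979, 0.0685]
orientation: [-0.001, 0.136, 0.991, -0.0]
wrist_force: [0.2, -1.0, -0.2]
finger_gap: 0.0301
grip_force: 0.0
```

>>> jog_arm --increments '[[[0,0.004,0,0,0,0,165],[0,0,0,0,0,0,165]]]'

```text
clock: 15.2
tcp_pos: [0.5068, 0.1989, 0.0685]
orientation: [-0.001, 0.136, 0.991, -0.0]
wrist_force: [-0.7, -0.7, 0.6]
finger_gap: 0.0303
grip_force: 0.0
```

>>> jog_arm --increments '[[[0,0.004,0,0,0,0,165],[0,0,0,0,0,0,165]]]'

```text
clock: 15.4
tcp_pos: [0.507, 0.1998, 0.0685]
orientation: [-0.001, 0.136, 0.991, -0.0]
wrist_force: [0.4, -0.0, 0.6]
finger_gap: 0.0301
grip_force: 0.0
```

>>> jog_arm --increments '[[[0,0.004,0,0,0,0,165],[0,0,0,0,0,0,165]]]'

```text
clock: 15.6
tcp_pos: [0.5073, 0.2007, 0.0685]
orientation: [-0.001, 0.136, 0.991, -0.0]
wrist_force: [-0.1, -0.5, 0.2]
finger_gap: 0.0301
grip_force: 0.2
```

>>> jog_arm --increments '[[[0,0.004,0,0,0,0,165],[0,0,0,0,0,0,165]]]'

```text
clock: 15.8
tcp_pos: [0.5075, 0.2017, 0.0685]
orientation: [-0.001, 0.136, 0.991, -0.0]
wrist_force: [-0.4, -0.1, 0.2]
finger_gap: 0.0304
grip_force: 0.2
```

>>> jog_arm --increments '[[[0,0.004,0,0,0,0,165],[0,0,0,0,0,0,165]]]'

```text
clock: 16.0
tcp_pos: [0.5078, 0.2025, 0.0685]
orientation: [-0.001, 0.136, 0.991, -0.001]
wrist_force: [0.6, -1.1, 0.6]
finger_gap: 0.0302
grip_force: 0.7
```

>>> jog_arm --increments '[[[0,0.004,0,0,0,0,165],[0,0,0,0,0,0,165]]]'

```text
clock: 16.2
tcp_pos: [0.508, 0.2033, 0.0685]
orientation: [-0.001, 0.136, 0.991, -0.001]
wrist_force: [-0.3, -2.3, 0.6]
finger_gap: 0.0302
grip_force: 1.4
```

The left head swings about 12 mm to its stop, so it's the worn one. Rocking it to the right stop.

>>> jog_arm --increments '[[[0,-0.024,0,0,0,0,165],[0,-0.024,0,0,0,0,165],[0,-0.024,0,0,0,0,165],[0,-0.008,0,0,0,0,165],[0,-0.008,0,0,0,0,165],[0,-0.008,0,0,0,0,165],[0,-0.008,0,0,0,0,165],[0,-0.008,0,0,0,0,165],[0,-0.008,0,0,0,0,165],[0,-0.008,0,0,0,0,165],[0,-0.008,0,0,0,0,165],[0,-0.008,0,0,0,0,165],[0,-0.008,0,0,0,0,165],[0,-0.008,0,0,0,0,165],[0,-0.008,0,0,0,0,165],[0,0,0,0,0,0,165]]]'

```text
clock: 17.8
tcp_pos: [0.4967, 0.1628, 0.0686]
orientation: [-0.001, 0.136, 0.991, -0.001]
wrist_force: [-0.2, 0.6, -0.2]
finger_gap: 0.0303
grip_force: 0.0
```

>>> jog_arm --increments '[[[0,-0.004,0,0,0,0,165],[0,0,0,0,0,0,165]]]'

```text
clock: 18.0
tcp_pos: [0.4966, 0.162, 0.0686]
orientation: [-0.001, 0.136, 0.991, -0.0]
wrist_force: [-0.8, 0.2, 0.6]
finger_gap: 0.03
grip_force: 0.1
```

>>> jog_arm --increments '[[[0,-0.004,0,0,0,0,165],[0,0,0,0,0,0,165]]]'

```text
clock: 18.2
tcp_pos: [0.4963, 0.1612, 0.0686]
orientation: [-0.001, 0.136, 0.991, -0.0]
wrist_force: [1.0, 0.5, 0.1]
finger_gap: 0.0299
grip_force: 0.2
```

>>> jog_arm --increments '[[[0,-0.004,0,0,0,0,165],[0,0,0,0,0,0,165]]]'

```text
clock: 18.4
tcp_pos: [0.496, 0.1602, 0.0686]
orientation: [-0.001, 0.136, 0.991, -0.0]
wrist_force: [0.8, 0.4, 0.5]
finger_gap: 0.0302
grip_force: 0.3
```

Offset is about -21.4 mm. Continuing until the stop is felt.

>>> jog_arm --increments '[[[0,-0.004,0,0,0,0,165],[0,0,0,0,0,0,165]]]'

```text
clock: 18.6
tcp_pos: [0.4959, 0.1593, 0.0687]
orientation: [-0.001, 0.136, 0.991, -0.0]
wrist_force: [0.5, 1.3, -0.1]
finger_gap: 0.0303
grip_force: 0.7
```

>>> jog_arm --increments '[[[0,-0.004,0,0,0,0,165],[0,0,0,0,0,0,165]]]'

```text
clock: 18.8
tcp_pos: [0.4956, 0.1585, 0.0687]
orientation: [-0.001, 0.136, 0.991, -0.0]
wrist_force: [1.8, 2.2, -0.2]
finger_gap: 0.0303
grip_force: 1.3
```

>>> jog_arm --increments '[[[0,-0.004,0,0,0,0,165],[0,0,0,0,0,0,165]]]'

```text
clock: 19.0
tcp_pos: [0.4953, 0.1576, 0.0688]
orientation: [-0.001, 0.136, 0.991, -0.0]
wrist_force: [1.8, 3.4, 1.4]
finger_gap: 0.03
grip_force: 1.6
```

Right stop reached. For completeness I'll feel the right head too.

>>> jog_arm --increments '[[[0,0.02,0,0,0,0,165],[0,0.02,0,0,0,0,165],[0,0,0,0,0,0,165],[0,0,-0.1,0,0,0,165],[0,0,-0.1,0,0,0,165],[0,0,0,0,0,0,165],[0,-0.118,0,0,0,0,165],[0,-0.118,0,0,0,0,165],[0,-0.118,0,0,0,0,165],[0,-0.118,0,0,0,0,165],[0,-0.118,0,0,0,0,165],[0,-0.118,0,0,0,0,165],[0,-0.118,0,0,0,0,165],[0,0,0,0,0,0,165],[0,0,0,0,0,0,165]]]'

```text
clock: 20.5
tcp_pos: [0.4419, -0.0322, 0.1184]
orientation: [-0.002, 0.137, 0.991, -0.0]
wrist_force: [0.7, 0.8, -0.4]
finger_gap: 0.0299
grip_force: 0.0
```

Run:
```python
from h import *
np.set_printoptions(precision=4,suppress=True)
im,K,Rc,p=cam('wrist')
for d in spotter.landmark_of('peg_1','wrist')[:4]:
    P=px(d['uv'],.063,K,Rc,p);print(round(d['conf'],2),np.array(d['uv']),P[:2])
goto([.4446,-.0327,.068],164.5)
```

```text
0.94 [280.3 232.1] [ 0.4458 -0.032 ]
0.78 [434.9 228.4] [0.4722 0.0719]
0.65 [ 84.3 113.3] [ 0.3367 -0.1284]
0.54 [ 76.3 339.6] [ 0.4888 -0.2087]
shift units (cur frame) [-0.0111 -0.0024  0.2019] (target frame) [-0.0105 -0.0026  0.202 ] turn units [-0.0003 -0.0009 -0.0005] rows 1.0112380322951204 0.022366153157059393
```

>>> jog_arm --increments '[[[-0.012,0,0.05,0,0,0,165],[0,0,0.05,0,0,0,165],[0,0,0.05,0,0,0,165],[0,0,0.05,0,0,0,165],[0,0,0,0,0,0,165],[0,0.024,0,0,0,0,165],[0,0.012,0,0,0,0,165],[0,0.006,0,0,0,0,165],[0,0.006,0,0,0,0,165],[0,0.004,0,0,0,0,165],[0,0,0,0,0,0,165]]]'

```text
clock: 21.7
tcp_pos: [0.4488, -0.0202, 0.069]
orientation: [-0.001, 0.136, 0.991, -0.0]
wrist_force: [0.0, -0.8, -0.1]
finger_gap: 0.0304
grip_force: 0.0
```

>>> jog_arm --increments '[[[0,0.004,0,0,0,0,165],[0,0,0,0,0,0,165]]]'

```text
clock: 21.9
tcp_pos: [0.4489, -0.0193, 0.0688]
orientation: [-0.001, 0.136, 0.991, -0.0]
wrist_force: [-0.1, -0.5, 1.0]
finger_gap: 0.0302
grip_force: 0.2
```

>>> jog_arm --increments '[[[0,0.004,0,0,0,0,165],[0,0,0,0,0,0,165]]]'

```text
clock: 22.1
tcp_pos: [0.4491, -0.0183, 0.0688]
orientation: [-0.001, 0.136, 0.991, -0.0]
wrist_force: [-1.0, -0.5, 1.1]
finger_gap: 0.0302
grip_force: 0.3
```

>>> jog_arm --increments '[[[0,0.004,0,0,0,0,165],[0,0,0,0,0,0,165]]]'

```text
clock: 22.3
tcp_pos: [0.4493, -0.0175, 0.0688]
orientation: [-0.001, 0.136, 0.991, -0.001]
wrist_force: [-0.8, -1.6, 0.9]
finger_gap: 0.0298
grip_force: 1.0
```

>>> jog_arm --increments '[[[0,0.004,0,0,0,0,165],[0,0,0,0,0,0,165]]]'

```text
clock: 22.5
tcp_pos: [0.4495, -0.0166, 0.0689]
orientation: [-0.001, 0.136, 0.991, -0.001]
wrist_force: [-1.6, -2.7, 2.7]
finger_gap: 0.0302
grip_force: 1.8
```

>>> jog_arm --increments '[[[0,-0.024,0,0,0,0,165],[0,-0.024,0,0,0,0,165],[0,-0.024,0,0,0,0,165],[0,-0.008,0,0,0,0,165],[0,-0.008,0,0,0,0,165],[0,-0.008,0,0,0,0,165],[0,-0.008,0,0,0,0,165],[0,-0.008,0,0,0,0,165],[0,0,0,0,0,0,165]]]'

```text
clock: 23.4
tcp_pos: [0.4421, -0.0435, 0.0688]
orientation: [-0.001, 0.136, 0.991, -0.0]
wrist_force: [0.2, -0.1, -1.1]
finger_gap: 0.0301
grip_force: 0.0
```

>>> jog_arm --increments '[[[0,-0.004,0,0,0,0,165],[0,-0.004,0,0,0,0,165],[0,0,0,0,0,0,165]]]'

```text
clock: 23.7
tcp_pos: [0.4416, -0.0452, 0.0688]
orientation: [-0.001, 0.136, 0.991, -0.0]
wrist_force: [-0.6, 1.1, -0.1]
finger_gap: 0.0303
grip_force: 0.2
```

>>> jog_arm --increments '[[[0,-0.004,0,0,0,0,165],[0,0,0,0,0,0,165]]]'

```text
clock: 23.9
tcp_pos: [0.4414, -0.046, 0.0688]
orientation: [-0.001, 0.136, 0.991, -0.0]
wrist_force: [-0.1, 1.4, 0.5]
finger_gap: 0.0303
grip_force: 0.8
```

>>> jog_arm --increments '[[[0,-0.004,0,0,0,0,165],[0,0,0,0,0,0,165]]]'

```text
clock: 24.1
tcp_pos: [0.4411, -0.0469, 0.0689]
orientation: [-0.001, 0.136, 0.991, 0.0]
wrist_force: [0.4, 3.3, 1.5]
finger_gap: 0.0303
grip_force: 1.5
```

All heads have been felt: 2 and 3 are sound, head 1 is worn. Moving above head 1.

>>> jog_arm --increments '[[[0,0.04,0,0,0,0,165],[0,0,0,0,0,0,165],[0,0,-0.096,0,0,0,165],[0,0,-0.096,0,0,0,165],[0,0,-0.096,0,0,0,165],[0,0,0,0,0,0,45],[-0.04,0.1515,0,0,0,0,45],[-0.04,0.1515,0,0,0,0,45],[-0.04,0.1515,0,0,0,0,45],[-0.04,0.1515,0,0,0,0,45],[-0.04,0.1515,0,0,0,0,45],[-0.04,0.1515,0,0,0,0,45],[0,0,0,0,0,0,45],[0,0,0,0,0,0,45]]]'

```text
clock: 25.5
tcp_pos: [0.5623, 0.1657, 0.139]
orientation: [-0.002, 0.135, 0.991, -0.001]
wrist_force: [-1.3, -0.2, -0.2]
finger_gap: 0.07
grip_force: 0.0
```

Run:
```python
from h import *
np.set_printoptions(precision=4,suppress=True)
im,K,Rc,p=cam('wrist')
for t,z in [('peg_1',.063),('head_1',.006),('tile',0)]:
  for d in spotter.landmark_of(t,'wrist')[:3]:
    P=px(d['uv'],z,K,Rc,p);print(t,round(d['conf'],2),np.array(d['uv']),P[:2])
print('pred hub',proj([.562-.012*.964,.1655+.012*.265,.066],K,Rc,p))
print(env.get_state()['finger_gap']);save(im,'w4.png')
goto([.562,.1655,.024],164.6)
```

```text
peg_1 0.63 [509.5 268.2] [0.6517 0.3314]
peg_1 0.6 [112.5 134. ] [0.4717 0.07  ]
head_1 0.88 [279. 198.] [0.5616 0.1665]
head_1 0.76 [ 39.8 197.7] [ 0.5016 -0.0494]
head_1 0.6 [156.4 198.5] [0.5314 0.0557]
tile 0.87 [489.8  73.2] [0.5051 0.3687]
pred hub [278.0835 203.3461]
0.0699474198178895
shift units (cur frame) [0.0011 0.006  0.4649] (target frame) [0.0024 0.0052 0.4649] turn units [-0.0006 -0.0009 -0.0016] rows 2.324481995226053 0.03997548905638695
```

View pics/w4.png

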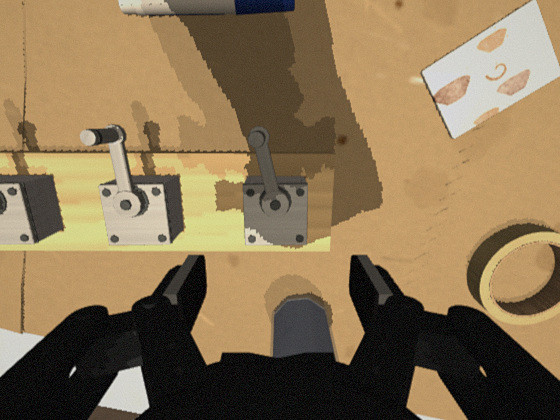

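The wrist picture shows head 1 at (276,210) with its arm over to the right (peg at (258,138)), centred between the fingers. Descend and grip.

>>> jog_arm --increments '[[[0.001,0.003,0.092,0,0,0,45],[0,0.003,0.092,0,0,0,45],[0,0,0.092,0,0,0,45],[0,0,0.092,0,0,0,45],[0,0,0.092,0,0,0,45],[0,0,0,0,0,0,45],[0,0,0,0,0,0,130],[0,0,0,0,0,0,130],[0,0,0,0,0,0,130],[0,0,0,0,0,0,130],[0,0,0,0,0,0,130]]]' --force 40

```text
clock: 26.8
tcp_pos: [0.5626, 0.1643, 0.0269]
orientation: [-0.001, 0.137, 0.991, -0.002]
wrist_force: [-2.2, -6.7, 0.4]
finger_gap: 0.0494
grip_force: 43.5
```

>>> jog_arm --increments '[[[0,0,-0.02,0,0,0,130],[0,0,-0.02,0,0,0,130],[0,0,-0.04,0,0,0,130],[0,0,-0.06,0,0,0,130],[0,0,-0.06,0,0,0,130],[0,0,-0.04,0,0,0,130],[0,0,0,0,0,0,130]]]'

```text
clock: 27.5
tcp_pos: [0.5644, 0.1669, 0.0878]
orientation: [0.001, 0.136, 0.991, 0.0]
wrist_force: [0.4, 1.1, -5.6]
finger_gap: 0.0493
grip_force: 43.9
```

Run:
```python
from h import *
np.set_printoptions(precision=4,suppress=True)
for n in ['top']:
    im,K,Rc,p=cam(n)
    for t,z in [('tile',.0),('head_1',.066)]:
        for d in spotter.cut_out(t,n)[:5]:
            m=cv2.minAreaRect(np.argwhere(d['region'])[:,::-1].astype(np.float32));print(t,round(d['conf'],2),px(m[0],.006 if t=='tile' else .09,K,Rc,p)[:2],m[1])
im,K,Rc,p=cam('wrist')
for d in spotter.cut_out('tile','wrist')[:1]:
    m=cv2.minAreaRect(np.argwhere(d['region'])[:,::-1].astype(np.float32));print(d['conf'],px(m[0],.006,K,Rc,p)[:2],m)
for d in spotter.landmark_of('tile','wrist')[:1]: print(d['conf'],px(d['uv'],0,K,Rc,p)[:2])
for d in spotter.landmark_of('peg_1','wrist')[:3]: print(d['conf'],d['uv'],px(d['uv'],.12,K,Rc,p)[:2])
s=env.get_state();print(s['tcp_pos'],s['orientation'],s['wrist_force'],s['finger_gap'])
goto([.506,.368,.09],164.6)
```

```text
tile 0.82 [0.5041 0.3656] (21.187259674072266, 32.25522994995117)
head_1 0.94 [ 0.3294 -0.1597] (18.0, 32.0)
head_1 0.91 [0.6033 0.5544] (39.10636520385742, 16.91835594177246)
head_1 0.89 [ 0.4513 -0.2203] (33.161556243896484, 21.76626968383789)
head_1 0.83 [ 0.478  -0.0365] (18.2221622467041, 30.58719825744629)
head_1 0.44 [0.5314 0.0467] (10.0, 9.0)
0.85 [0.507 0.353] ((523.8367919921875, 69.72022247314453), (98.1108627319336, 131.00645446777344), 59.74356460571289)
0.67 [0.5036 0.3665]
0.93 [247.9, 154.1] [0.5016 0.1721]
0.59 [55.2, 139.5] [0.4787 0.1088]
[0.5623 0.1666 0.0846] [-0.0019  0.1358  0.9907 -0.0006] [-0.2133  1.0125 -5.7703] 0.04877824962580578
shift units (cur frame) [ 0.4338  0.7152 -0.0213] (target frame) [ 0.4311  0.7168 -0.0216] turn units [-0.0006 -0.0012 -0.0012] rows 4.1836642888370505 0.03661463308330894
```

>>> jog_arm --increments '[[[0.0272,0.0444,0,0,0,0,130],[0.0545,0.089,0,0,0,0,130],[0.0545,0.089,0,0,0,0,130],[0.0545,0.089,0,0,0,0,130],[0.0545,0.089,0,0,0,0,130],[0.0545,0.089,0,0,0,0,130],[0.0545,0.089,0,0,0,0,130],[0.0545,0.089,0,0,0,0,130],[0.0272,0.0444,0,0,0,0,130],[0,0,0,0,0,0,130],[0,0,0,0,0,0,130]]]'

```text
clock: 28.95
tcp_pos: [0.5055, 0.3673, 0.0852]
orientation: [-0.001, 0.135, 0.991, -0.001]
wrist_force: [-0.1, -0.8, -5.0]
finger_gap: 0.0493
grip_force: 43.9
```

Run:
```python
from h import *
np.set_printoptions(precision=4,suppress=True)
im,K,Rc,p=cam('wrist');save(im,'w5.png')
s=env.get_state();print(s['tcp_pos'],s['orientation'],s['wrist_force'],s['finger_gap'])
goto([.5045,.367,.029],164.6)
c=(.5045,.367);print(proj([*c,.006],K,Rc,p))
```

```text
[0.5058 0.3668 0.0852] [-0.0013  0.136   0.9907 -0.0009] [-0.1776 -0.3001 -5.7352] 0.04915697525603947
shift units (cur frame) [ 0.0046 -0.0001  0.2248] (target frame) [ 0.0052 -0.0006  0.2248] turn units [-0.0007 -0.0007 -0.0013] rows 1.1242348976161505 0.033738169358923924
[277.7314 215.2807]
```

View pics/w5.png

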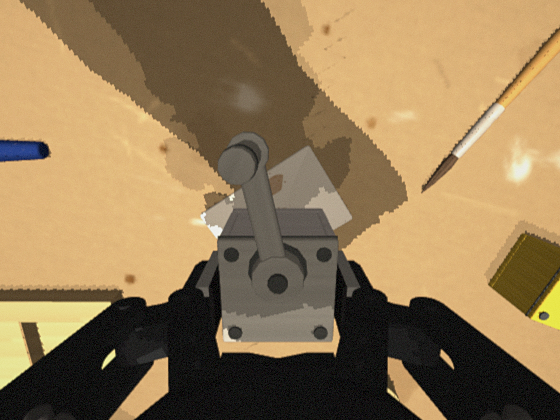

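Head 1 is over the tile, whose corners show at (308,147) and (352,215), and its arm is still right. Lowering now.

>>> jog_arm --increments '[[[0.004,0,0.03,0,0,0,130],[0,0,0.045,0,0,0,130],[0,0,0.045,0,0,0,130],[0,0,0.04,0,0,0,130],[0,0,0.02,0,0,0,130],[0,0,0.02,0,0,0,130],[0,0,0.012,0,0,0,130],[0,0,0,0,0,0,130]]]'

```text
clock: 29.8
tcp_pos: [0.5046, 0.3676, 0.0321]
orientation: [-0.001, 0.136, 0.991, -0.001]
wrist_force: [0.5, -0.2, -5.2]
finger_gap: 0.0496
grip_force: 43.8
```

>>> jog_arm --increments '[[[0,0,0.004,0,0,0,130],[0,0,0.004,0,0,0,130],[0,0,0.004,0,0,0,130],[0,0,0,0,0,0,130]]]'

```text
clock: 30.2
tcp_pos: [0.5048, 0.3677, 0.0295]
orientation: [-0.001, 0.136, 0.991, -0.0]
wrist_force: [0.3, 0.0, -5.9]
finger_gap: 0.0493
grip_force: 43.8
```

>>> jog_arm --increments '[[[0,0,0.004,0,0,0,130],[0,0,0,0,0,0,130]]]'

```text
clock: 30.4
tcp_pos: [0.5047, 0.3676, 0.0284]
orientation: [-0.001, 0.136, 0.991, -0.0]
wrist_force: [1.1, -0.2, -5.0]
finger_gap: 0.0492
grip_force: 43.8
```

>>> jog_arm --increments '[[[0,0,0.004,0,0,0,130],[0,0,0,0,0,0,130]]]'

```text
clock: 30.6
tcp_pos: [0.5048, 0.3676, 0.0274]
orientation: [-0.001, 0.136, 0.991, -0.0]
wrist_force: [-0.5, 0.1, -4.9]
finger_gap: 0.0494
grip_force: 44.0
```

>>> jog_arm --increments '[[[0,0,0.003,0,0,0,130],[0,0,0,0,0,0,130]]]'

```text
clock: 30.8
tcp_pos: [0.5048, 0.3677, 0.0274]
orientation: [-0.001, 0.136, 0.991, -0.0]
wrist_force: [-2.6, 0.3, 0.9]
finger_gap: 0.0494
grip_force: 44.4
```

>>> jog_arm --increments '[[[0,0,0.002,0,0,0,130],[0,0,0,0,0,0,130]]]'

```text
clock: 31.0
tcp_pos: [0.5048, 0.3677, 0.0273]
orientation: [-0.001, 0.136, 0.991, -0.0]
wrist_force: [-3.4, -1.6, 5.3]
finger_gap: 0.0492
grip_force: 45.1
```

Touched down. Releasing and rising.

>>> jog_arm --increments '[[[0,0,0,0,0,0,100],[0,0,0,0,0,0,80],[0,0,0,0,0,0,45],[0,0,0,0,0,0,45],[0,0,0,0,0,0,45],[0,0,-0.04,0,0,0,45],[0,0,-0.08,0,0,0,45],[0,0,-0.12,0,0,0,45],[0,0,-0.12,0,0,0,45],[0,0,-0.12,0,0,0,45],[0,0,-0.12,0,0,0,45],[0,0,0,0,0,0,45]]]'

```text
clock: 32.2
tcp_pos: [0.5076, 0.3691, 0.1823]
orientation: [0.003, 0.136, 0.991, 0.002]
wrist_force: [0.7, 0.5, 0.4]
finger_gap: 0.07
grip_force: 0.0
```

Run:
```python
from h import *
np.set_printoptions(precision=4,suppress=True)
im,K,Rc,p=cam('wrist');save(im,'w6.png')
for t,z in [('peg_1',.063),('head_1',.006),('tile',0)]:
  for d in spotter.landmark_of(t,'wrist')[:4]:
    P=px(d['uv'],z,K,Rc,p);print(t,round(d['conf'],2),np.array(d['uv']),P[:2])
```

```text
peg_1 0.64 [544.7 266.4] [0.6388 0.5984]
peg_1 0.43 [264.6 125. ] [0.4411 0.3767]
head_1 0.91 [277.8 185.8] [0.5061 0.3704]
head_1 0.65 [ 22.6 280.6] [0.5346 0.0524]
head_1 0.6 [457.7 224.8] [0.6031 0.5516]
```

View pics/w6.png

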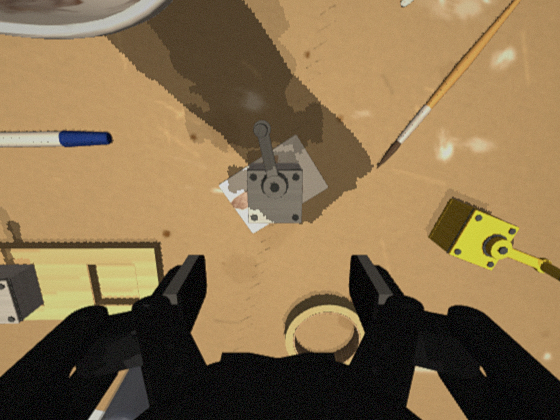

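Head 1 stands upright at (276,195) on the tile, whose corners span (218,187) to (327,187). Its arm is over to the right and the gripper is clear.

```bash
python3 -c "
from h import *
print(ticket.hand_in())"
```

```text
the job is handed in; nothing more can be done
None
```

The left head (head_1) was the worn one: its arm went about 12 mm each way, while the other two stiffened after 4–6 mm. I rocked it to both stops, stood it upright near the middle of the tile with its arm over to the right, and handed in at about 32 s; no verdict was returned.

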